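Set the panel stand's kickstand and hold the inlaid panel upright

TASK

The joiner wants to check the small inlaid panel in its tilting stand. First take the wooden drift punch that is parked in the stand's hole, where it blocks the kickstand, and leave it standing in the wooden pot; then, with the panel still leaning, flip the kickstand over its centre and all the way down behind the panel. Last, bring the panel upright and finish still holding it there with the gripper, because it tips towards the robot when let go; do not knock over the pot or the glue bottle.

Things in the scene. Friction and masses are not known exactly. Their poses are not given: they have to be found in the camera images.
- stand: Panel stand, fixed to the bench: flat brown plank 240 (x) x 310 (y) x 30 mm high. Origin: centre of its underside, on the bench; x points from front to back (roughly away from the robot), y to the left, z up. The panel's hinge axis runs along y at x = 0, 45 mm above the bench, between two dark steel cheeks at y = +-108 mm. A loose hexagon tile lies on the right rear.
- panel_top (a point): Middle of the top edge of the framed wooden panel with a star inlay: 200 mm wide (stand's y), 210 mm from the hinge axis to its top edge, frame 22 mm thick, solid light-wood top rail 35 mm deep; 0.65 kg. The point's z points from the hinge to the top edge, x out of the panel's back. The panel can be pinched across its top rail from above.
- panel (a joint): Panel's angle in rad: 0 upright, negative leaning forward (towards the robot), -0.3 at its forward stop where it starts, +0.12 at its backward stop. A spring in the hinge and the panel's weight always tip it forward, with about 2 to 3 N at the top edge; it never stays upright by itself.
- kickstand (a joint): Its angle relative to the panel, rad: 0 parked (pointing up at the panel's left side, 0.12 rad forward of the panel's z), 2.72 fully down on its stop (pointing down and back). It swings up and over to the back as the value grows, held only by weight and light friction. With the panel at its forward stop it points straight up at 0.42; pushed well past that it falls down by itself in 1-2 s.
- pivot (a point): Kickstand's pivot: on the panel's left side, 122 mm left of mid width, 130 mm from the hinge axis along the panel's z.
- foot (a point): Centre of the kickstand's black ball foot (22 mm across), 140 mm from the pivot. The leg between is a round steel bar 12 mm across, its side 16 mm clear of the frame's side. Push it back along its arc, rising slightly with it: a push that presses down along the leg only jams.
- hole (a point): Mouth of the round hole in the plank where the drift starts: 17.5 mm across, 24 mm deep, at stand x = 75, y = 122 mm, 30 mm above the bench. It lies in the plane in which the kickstand swings.
- drift: Drift punch: a turned light-wood rod 160 mm long, shank 14 mm across up to 110 mm, above it a plain round grip 20 mm across (from 115 to 157 mm). 50 g. Origin: centre of its lower end; z points along it to the grip. Starts standing in the hole, its lower end 6 mm above the bench.
- drift_grip (a point): Middle of the drift's grip, on its axis, 138 mm from the lower end.
- pot: Dark wooden pot, a loose straight round cup 64 mm across outside, 52 mm inside, 90 mm high, floor 10 mm thick; 0.4 kg. Origin: centre of its underside. It stands either left or right of the stand.
- pot_rim (a point): Centre of the pot's mouth, 90 mm above its underside.
- bottle: White glue bottle with a cap, 56 mm across, 150 mm high, loose. Origin: centre of its underside. It stands on the other side of the stand from the pot.
Things that resemble listed ones, but are neither listed nor needed, are in the scene too. Of the things that look like the drift, the middle-sized one is meant.

How it is judged:
By the outcome, as a careful person would: the job done as asked, in the order asked, and still so for the second after the job is handed in, while the arm keeps its last pose, push and grip.
It also fails if it takes over 64 s, if anything falls off the work surface, if the arm or the gripper's body presses on something with over 40 N, if the wrist force passes 120 N, or if a joint passes its speed limit or range.

ROBOT

A 6-joint arm with a two-finger parallel gripper is mounted at the origin on the work surface. World frame = base frame: x ahead of the robot, y to its left, z up, the work surface at z = 0. Lengths are in m, angles in rad, forces in N, time in s.
With the tool pointing down it reaches from about 0.4 to 0.825 m from the base axis. Payload 7 kg.
Tool frame: the origin (TCP) lies midway between the tips of the shut fingers; the grasp point (between the pads) lies 19 mm behind it; z points along the fingers, y is the line along which they close (so a half turn about z gives the same grasp; the last joint's range is limited). The gripper opens to 88 mm and grips with 3 to 60 N. Pads are 19 mm wide; open, the fingers measure 130 mm over their backs; the gripper's body (78 mm by 193 mm) begins 47 mm behind the grasp point.
Start: joints at [-0.925, 0.359, 0.012, 0, -1.224, -0.288], TCP at [0.236, -0.632, 0.227] pointing down, gripper open.
Joint ranges: [-3.07, 3.07], [-1.43, 2.12], [-1.02, 1.25], [-3.03, 1.67], [-3.05, -0], [-3.03, 3.03]. Speed limits (rad/s): [2.39, 2.39, 3.01, 3.14, 3.14, 3.14].

INTERFACE

Orientations are given as a unit quaternion [w, x, y, z].
In Python, from plant import ctrl gives the robot as it stands.
- The arm moves only by the tool carry_out, never from a script. Its argument "steps" is a list of rows, each an object with "claw": the finger opening in cm, from 0 to 8.76; "dp": the shift along the tool's x, y, z in cm, a list of three; "dr": the turn, a rotation vector about the tool's x, y, z in degrees, a list of three. In form: [{"claw": claw, "dp": [tx, ty, tz], "dr": [wx, wy, wz]}, ...]. A call has exactly 5 rows; each row is the pose to reach, as a shift and turn from the pose commanded when the call began, along the tool's axes at that moment; what a row does not reach only later rows make up. A row lasts 1/10 s, in which the tool goes at most 50 mm and 8.59 degrees, less where a joint would pass 70% of its speed; a pose out of reach is approached as far as the arm can. A call with a gripper value outside its range is refused whole. The fingers move at their own pace and stop on an object; "squeeze" is the grip in N (left out, the last holds). Time passes only in rows, so rows that repeat a pose let the fingers close, or fill a call up. It gives the time, the measured TCP pose, the force, the opening and the grip force at its end, in the units of the state.
- ctrl.sense(): the state, without advancing time (a new reading comes with each control period).
- ctrl.snapshot(name): name is "side" or "top" or "wrist"; returns a dict with "img" (480x640x3 uint8, red, green, blue), "fovy" (degrees; the focal length in pixels is half the picture's height over the tangent of half this angle, whatever the lens; pixels are square), "cx", "cy" (the principal point, pixels), "rvec" (rotation vector, rad) and "tvec" (3), from world to camera coordinates, as OpenCV has them. Camera axes: x right, y down, z forward; pixel columns grow to the right and rows downward; lengths in m; the calibration is good to about 2 mm. A picture is of the moment at which its call begins. There is no depth.
- ctrl.finish_job(): hands the job in; it is judged then, once.
The state is a dict: "time": time; "q": joint angles; "dq": joint speeds; "joint_efforts": joint torques, N m; "tcp_pos": TCP position; "eef_rot": TCP orientation; "ft_force": force on the tool from outside, world axes, zero at the start; "torque": the same for the moment, N m; "finger_gap": finger opening in m; "finger_force": force on a finger pad.
Only numpy, scipy, OpenCV 4.12 (cv2) and the standard library are available. Lean on these libraries where they do the work, as an engineer would, in place of code of your own. Each camera call takes 0.05 s, during which the arm holds its last target. There are 200 camera calls.

## Working session

There is one attempt and no reset: what is moved stays moved. The work goes in short steps, Python scripts to look and compute and a tool call to move; the robot and the scene stay as the last step left them, time stands still between calls to the robot, and variables do not carry over. Pictures are saved under pics/ and viewed, at most 10 in all, crops included, and the job is handed in when it is done.

Besides the shell and the picture viewer there is one more tool, called after "Request:" as name(argument=value, ...) on one line, values as JSON. carry_out: Moves the arm, as the interface text tells. Its arguments: {"type":"object","properties":{"steps":{"type":"array"},"squeeze":{"type":"number"}},"required":["steps"]}

```bash
mkdir -p pics; ls; cat > h.py <<'E'
import numpy as np, cv2
from plant import ctrl
from scipy.spatial.transform import Rotation as R
def snap(n,f=None):
    s=ctrl.snapshot(n)
    if f: cv2.imwrite('pics/'+f,cv2.cvtColor(s['img'],cv2.COLOR_RGB2BGR))
    Rm=cv2.Rodrigues(np.array(s['rvec'],float))[0]; t=np.array(s['tvec'],float).ravel()
    fl=240/np.tan(np.radians(s['fovy'])/2)
    return dict(img=s['img'],R=Rm,t=t,f=fl,cx=s['cx'],cy=s['cy'],C=-Rm.T@t)
def ray(c,u,v):
    d=c['R'].T@np.array([(u-c['cx'])/c['f'],(v-c['cy'])/c['f'],1]); return c['C'],d/np.linalg.norm(d)
def onz(c,u,v,z):
    C,d=ray(c,u,v); return C+d*(z-C[2])/d[2]
def tri(c1,p1,c2,p2):
    A=[];b=[]
    for c,p in((c1,p1),(c2,p2)):
        C,d=ray(c,*p);M=np.eye(3)-np.outer(d,d);A.append(M);b.append(M@C)
    return np.linalg.lstsq(np.vstack(A),np.hstack(b),rcond=None)[0]
def proj(c,X):
    x=c['R']@np.array(X)+c['t']; return c['f']*x[0]/x[2]+c['cx'],c['f']*x[1]/x[2]+c['cy']
def tool():
    s=ctrl.sense(); q=s['eef_rot']; return np.array(s['tcp_pos']),R.from_quat([q[1],q[2],q[3],q[0]])
def go(X):
    p,r=tool(); print('dp cm',np.round(r.inv().apply(np.array(X)-p)*100,1))
E
python3 - <<'E'
from h import *
for n in('top','side','wrist'):
    c=snap(n,n+'1.png'); print(n,c['C'],c['R'][2],c['f'],c['cx'],c['cy'])
s=ctrl.sense();print(s)
E
```

```text
pics
top [ 0.38711202 -0.00667815  1.23248761] [ 0.18848224 -0.02150611 -0.98184109] 544.5003933465873 320.33966809535684 240.73773604483617
side [0.28160945 0.75640529 0.96631917] [ 0.27116609 -0.6728375  -0.68830128] 576.5622563376099 307.5489004613997 234.23824041192287
wrist [ 0.17225217 -0.65516991  0.38352081] [ 0.2378019   0.09069191 -0.96707044] 367.27704268371383 311.71712503329707 236.6640018005852
{'time': 0.15, 'q': array([-9.24921084e-01,  3.59213681e-01,  1.12989430e-02, -2.30738487e-04,
       -1.22411723e+00, -2.88121186e-01]), 'dq': array([-8.62268742e-04, -1.60832582e-03,  2.89256209e-03,  1.21255675e-03,
       -5.08942289e-05,  1.52917946e-03]), 'joint_efforts': array([-2.42914495e-03, -5.83275247e+01,  2.93289113e+01,  7.00113595e+00,
        8.78058228e-03, -1.28318425e-04]), 'tcp_pos': array([ 0.23622274, -0.63193326,  0.22586073]), 'eef_rot': array([-1.81281767e-04, -1.77885957e-01,  9.84050910e-01,  6.00504828e-04]), 'ft_force': array([-0.26456374, -0.06136803, -0.32206429]), 'torque': array([ 0.00847213, -0.00958967, -0.05240084]), 'finger_force': 0.0, 'finger_gap': 0.08766098516420924}
```

View pics/top1.png

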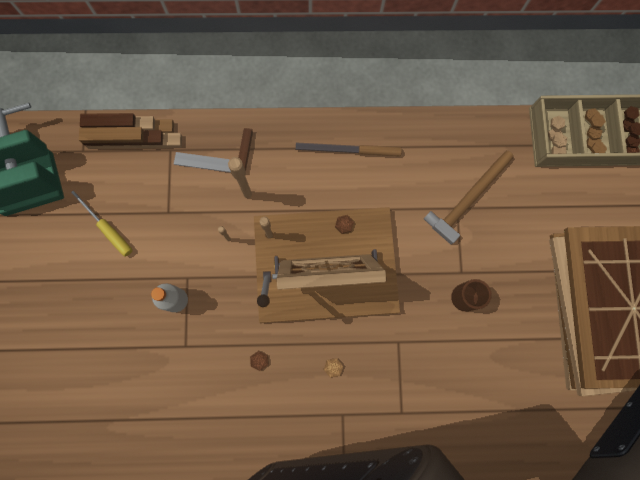

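View pics/side1.png

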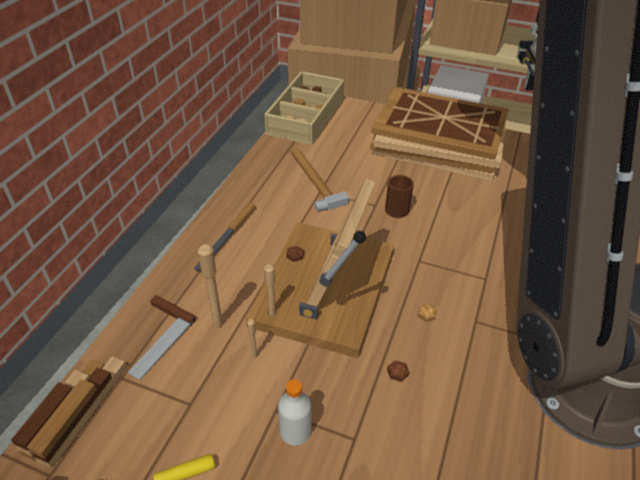

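The top view shows the drift's top at (265,222), the foot at (263,300), the pot's mouth at about (470,293) and the bottle at (168,297). In the side view the drift's top is at (269,268), the foot at (360,237), the pot's mouth at (400,183) and the bottle at (294,410). The stand's corners in the top view are about (255,213), (390,209), (399,314) and (261,322).

```bash
python3 - <<'E'
from h import *
import pickle
t=snap('top');s=snap('side')
P=[onz(t,u,v,.03) for u,v in((255,213),(390,209),(399,314),(261,322))]
print('corners',np.round(P,3)); c=np.mean(P,0)
print('c',c,[np.degrees(np.arctan2(*d[1::-1])) for d in (P[0]-P[3],P[1]-P[2])],[np.linalg.norm(P[i]-P[i-1]) for i in range(4)])
print('side corners',np.round([onz(s,u,v,.03) for u,v in((358,350),(250,319),(393,240),(305,227))],3))
print('drift',tri(t,(265,221),s,(269,268)))
print('foot',tri(t,(263,300),s,(360,237)))
print('potrim',tri(t,(470,293),s,(400,183)),'bottle cap',tri(t,(158,294),s,(293,387)))
# panel top edge front ends in top view
print('drift base top',onz(s,272,314,.03))
big=cv2.resize(t['img'][190:340,220:500],None,fx=2.8,fy=2.8,interpolation=cv2.INTER_CUBIC)
cv2.imwrite('pics/crop.png',big[...,::-1])
E
```

```text
corners [[ 0.685  0.114  0.03 ]
 [ 0.689 -0.193  0.03 ]
 [ 0.451 -0.202  0.03 ]
 [ 0.44   0.1    0.03 ]]
c [ 0.56600588 -0.04546146  0.03      ] [np.float64(3.138223590852871), np.float64(2.177963692472047)] [np.float64(0.24525331127290542), np.float64(0.3071656870723742), np.float64(0.23805447550668138), np.float64(0.302965448653831)]
side corners [[ 0.438  0.109  0.03 ]
 [ 0.666  0.118  0.03 ]
 [ 0.458 -0.214  0.03 ]
 [ 0.665 -0.18   0.03 ]]
drift [0.63508301 0.08053898 0.15752002]
foot [0.46364777 0.07304302 0.29406321]
potrim [ 0.48579862 -0.34334317  0.09633292] bottle cap [0.49407096 0.29466346 0.14331373]
drift base top [0.62986649 0.08972197 0.03      ]
```

View pics/crop.png

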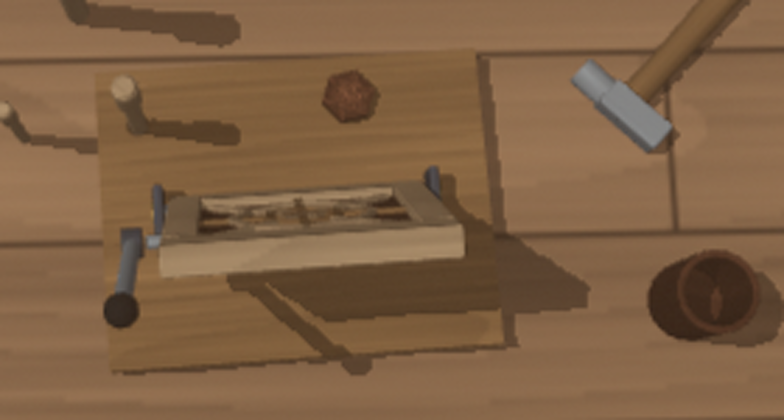

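```bash
python3 - <<'E'
from h import *
t=snap('top');s=snap('side')
print('drift top',onz(t,264.3,222.1,.166),onz(s,269,267,.166),tri(t,(264.3,222.1),s,(269,267)))
print('drift at grip .144',onz(s,270,276,.144), 'at plank',onz(s,272,313,.03))
print('big base',onz(s,219,323,0),'top',tri(t,(235.5,164),s,(207,250)),'small',onz(s,253,354,0),tri(t,(222,231),s,(252,322)))
print('pot rim',onz(t,476,294,.09),onz(s,400,183,.09))
print('pot base',onz(s,398,206,.0))
print('bottle',onz(s,295,437,0))
f=tri(t,(263.2,300.4),s,(360,237));print('foot',f)
for n,c,r in(('top',t,(455,275,500,315)),('side',s,(375,165,425,225))):
    x0,y0,x1,y1=r; im=c['img'][y0:y1,x0:x1].astype(int); m=(im.sum(2)<170)
    ys,xs=np.nonzero(m); print(n,x0+xs.min(),x0+xs.max(),y0+ys.min(),y0+ys.max(),m.sum())
print(onz(t,320+0,0,0)[0:0]); go([.635,.081,.30]); go([.635,.081,.125]); 
p,r=tool(); print(np.round(r.as_matrix(),3))
E
```

```text
drift top [0.63186593 0.08148015 0.166     ] [0.63144117 0.08524108 0.166     ] [0.63299121 0.08185984 0.161972  ]
drift at grip .144 [0.62937102 0.08771012 0.144     ] at plank [0.63094699 0.08733676 0.03      ]
big base [0.73439236 0.13124159 0.        ] top [0.7343555  0.13220361 0.21844849] small [0.63444456 0.17481547 0.        ] [0.62799638 0.1753957  0.10669389]
pot rim [ 0.48629279 -0.35746928  0.09      ] [ 0.48496941 -0.35155685  0.09      ]
pot base [ 0.48569941 -0.37157463  0.        ]
bottle [0.48858685 0.30592799 0.        ]
foot [0.4633396  0.07278371 0.29383023]
top 455 490 281 311 800
side 385 412 176 216 887
[]
dp cm [-62.3  52.8  -7.3]
dp cm [-62.3  52.8  10.2]
[[-0.937 -0.35  -0.   ]
 [-0.35   0.937  0.   ]
 [ 0.     0.    -1.   ]]
```

Request:
carry_out(steps=[{"claw": 6, "dp": [-3, 2.5, -3], "dr": [0, 0, 6]}, {"claw": 6, "dp": [-6, 5, -6], "dr": [0, 0, 12]}, {"claw": 6, "dp": [-9, 7.5, -9], "dr": [0, 0, 18]}, {"claw": 6, "dp": [-12, 10, -12], "dr": [0, 0, 18]}, {"claw": 6, "dp": [-15, 12.5, -14], "dr": [0, 0, 18]}], squeeze=25)

```text
time: 0.85
tcp_pos: [0.3337, -0.4616, 0.3691]
eef_rot: [0.001, -0.022, 1.0, -0.001]
ft_force: [1.8, 0.4, 0.6]
finger_gap: 0.0607
finger_force: 0.0
```

```bash
python3 - <<'E'
from h import *
p,r=tool(); print(p,np.round(r.as_matrix(),3)); go([.632,.083,.36])
E
```

```text
[ 0.33372733 -0.4616461   0.36914329] [[-0.999 -0.043  0.002]
 [-0.043  0.999 -0.002]
 [-0.002 -0.002 -1.   ]]
dp cm [-32.2  53.1   0.9]
```

Request:
carry_out(steps=[{"claw": 6, "dp": [-2.5, 4.1, 0], "dr": [0, 0, 0]}, {"claw": 6, "dp": [-5, 8.2, 0], "dr": [0, 0, 0]}, {"claw": 6, "dp": [-7.5, 12.3, 0], "dr": [0, 0, 0]}, {"claw": 6, "dp": [-10, 16.5, 0], "dr": [0, 0, 0]}, {"claw": 6, "dp": [-12.5, 20.6, 0], "dr": [0, 0, 0]}])

```text
time: 1.35
tcp_pos: [0.4494, -0.2495, 0.367]
eef_rot: [0.001, -0.022, 1.0, -0.0]
ft_force: [2.0, -0.5, -0.2]
finger_gap: 0.0602
finger_force: 0.0
```

Request:
carry_out(steps=[{"claw": 6, "dp": [-2.5, 4.1, 0], "dr": [0, 0, 0]}, {"claw": 6, "dp": [-5, 8.2, 0], "dr": [0, 0, 0]}, {"claw": 6, "dp": [-7.5, 12.3, 0], "dr": [0, 0, 0]}, {"claw": 6, "dp": [-10, 16.5, 0], "dr": [0, 0, 0]}, {"claw": 6, "dp": [-12.5, 20.6, 0], "dr": [0, 0, 0]}])

```text
time: 1.85
tcp_pos: [0.5654, -0.0381, 0.367]
eef_rot: [0.0, -0.022, 1.0, 0.0]
ft_force: [0.5, 0.1, 0.9]
finger_gap: 0.06
finger_force: 0.0
```

Request:
carry_out(steps=[{"claw": 6, "dp": [-2, 3, 2], "dr": [0, 0, 0]}, {"claw": 6, "dp": [-4, 6, 4], "dr": [0, 0, 0]}, {"claw": 6, "dp": [-6, 9, 6], "dr": [0, 0, 0]}, {"claw": 6, "dp": [-7.2, 11.9, 8], "dr": [0, 0, 0]}, {"claw": 6, "dp": [-7.2, 11.9, 8], "dr": [0, 0, 0]}])

```text
time: 2.35
tcp_pos: [0.6311, 0.0849, 0.282]
eef_rot: [-0.003, -0.023, 1.0, -0.001]
ft_force: [-0.3, -0.3, -1.8]
finger_gap: 0.0599
finger_force: 0.0
```

```bash
python3 - <<'E'
from h import *
w=snap('wrist','w1.png'); print(w['C'])
go([.632,.083,.125]); print(proj(w,[.632,.083,.166]))
E
```

```text
[0.56377832 0.08277861 0.44021075]
dp cm [-0.1 -0.  15.9]
(np.float64(308.1891538231735), np.float64(233.8179415081166))
```

View pics/w1.png

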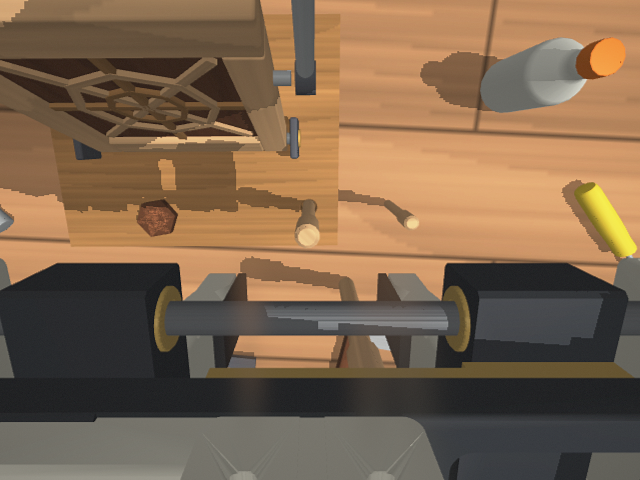

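The wrist view shows the drift's top at (307,235), where its estimate projects (308,234). So I descend.

Request:
carry_out(steps=[{"claw": 6, "dp": [0, 0, 4], "dr": [0, 0, 0]}, {"claw": 6, "dp": [0, 0, 8], "dr": [0, 0, 0]}, {"claw": 6, "dp": [0, 0, 12], "dr": [0, 0, 0]}, {"claw": 6, "dp": [0, 0, 15.7], "dr": [0, 0, 0]}, {"claw": 2, "dp": [0, 0, 15.7], "dr": [0, 0, 0]}])

```text
time: 2.9
tcp_pos: [0.6285, 0.0803, 0.1253]
eef_rot: [-0.004, -0.021, 1.0, -0.001]
ft_force: [0.3, -0.2, 0.4]
finger_gap: 0.0562
finger_force: 0.0
```

Request:
carry_out(steps=[{"claw": 1, "dp": [0, 0, 0], "dr": [0, 0, 0]}, {"claw": 1, "dp": [0, 0, 0], "dr": [0, 0, 0]}, {"claw": 1, "dp": [0, 0, 0], "dr": [0, 0, 0]}, {"claw": 1, "dp": [0, 0, 0], "dr": [0, 0, 0]}, {"claw": 1, "dp": [0, 0, 0], "dr": [0, 0, 0]}])

```text
time: 3.4
tcp_pos: [0.6321, 0.082, 0.1308]
eef_rot: [0.001, -0.022, 1.0, 0.0]
ft_force: [0.9, -1.3, 5.4]
finger_gap: 0.0191
finger_force: 25.0
```

Request:
carry_out(steps=[{"claw": 1, "dp": [0, 0, -2], "dr": [0, 0, 0]}, {"claw": 1, "dp": [0, 0, -5], "dr": [0, 0, 0]}, {"claw": 1, "dp": [0, 0, -9], "dr": [0, 0, 0]}, {"claw": 1, "dp": [0, 0, -14], "dr": [0, 0, 0]}, {"claw": 1, "dp": [0, 0, -19], "dr": [0, 0, 0]}])

```text
time: 3.9
tcp_pos: [0.6311, 0.0818, 0.3216]
eef_rot: [-0.0, -0.022, 1.0, -0.0]
ft_force: [1.1, 0.3, -0.3]
finger_gap: 0.0194
finger_force: 25.0
```

Request:
carry_out(steps=[{"claw": 1, "dp": [0, 0, -4], "dr": [0, 0, 0]}, {"claw": 1, "dp": [0, 0, -8], "dr": [0, 0, 0]}, {"claw": 1, "dp": [0, 0, -10], "dr": [0, 0, 0]}, {"claw": 1, "dp": [0, 0, -10], "dr": [0, 0, 0]}, {"claw": 1, "dp": [0, 0, -10], "dr": [0, 0, 0]}])

```text
time: 4.4
tcp_pos: [0.6314, 0.0821, 0.4195]
eef_rot: [0.0, -0.022, 1.0, 0.0]
ft_force: [0.1, -0.7, -0.6]
finger_gap: 0.0191
finger_force: 25.0
```

```bash
python3 - <<'E'
from h import *
s=snap('side','s2.png'); t=snap('top');print(ctrl.sense()['finger_gap'],tool()[0])
go([.486,-.355,.42])
print(onz(t,(455+490)/2,296,.045), onz(t,476,294,.09))
cv2.imwrite('pics/s2c.png',cv2.hconcat([s['img'][100:330,180:440],t['img'][190:420,220:500]])[...,::-1])
E
```

```text
0.019261526682935157 [0.63114259 0.08195958 0.41810931]
dp cm [ 16.4 -43.   -0.1]
[ 0.48597796 -0.36325347  0.045     ] [ 0.48629279 -0.35746928  0.09      ]
```

View pics/s2c.png

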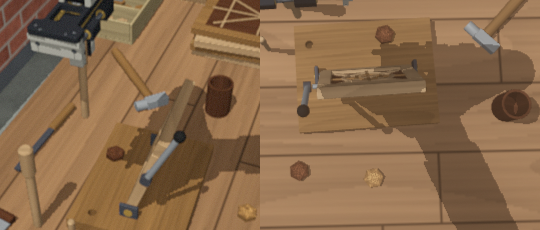

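The drift hangs upright in the fingers, the hole is empty, and the pot's mouth is at (477,294) in the top view. Now I carry it to the pot.

Request:
carry_out(steps=[{"claw": 1, "dp": [1.2, -3, 0], "dr": [0, 0, 0]}, {"claw": 1, "dp": [2.8, -7.4, 0], "dr": [0, 0, 0]}, {"claw": 1, "dp": [4.5, -11.8, 0], "dr": [0, 0, 0]}, {"claw": 1, "dp": [6.2, -16.2, 0], "dr": [0, 0, 0]}, {"claw": 1, "dp": [7.9, -20.6, 0], "dr": [0, 0, 0]}])

```text
time: 5.0
tcp_pos: [0.5604, -0.1287, 0.4183]
eef_rot: [-0.001, -0.022, 1.0, 0.0]
ft_force: [1.0, 0.1, -0.7]
finger_gap: 0.0193
finger_force: 25.0
```

Request:
carry_out(steps=[{"claw": 1, "dp": [1.7, -4.5, 0], "dr": [0, 0, 0]}, {"claw": 1, "dp": [3.4, -9, 0], "dr": [0, 0, 0]}, {"claw": 1, "dp": [5.1, -13.5, 0], "dr": [0, 0, 0]}, {"claw": 1, "dp": [6.8, -18, 0], "dr": [0, 0, 0]}, {"claw": 1, "dp": [8.5, -22.5, 0], "dr": [0, 0, 0]}])

```text
time: 5.5
tcp_pos: [0.4853, -0.3573, 0.4184]
eef_rot: [-0.001, -0.022, 1.0, 0.0]
ft_force: [0.6, -0.3, -0.3]
finger_gap: 0.0194
finger_force: 25.0
```

Request:
carry_out(steps=[{"claw": 1, "dp": [0, 0, 4], "dr": [0, 0, 0]}, {"claw": 1, "dp": [0, 0, 8], "dr": [0, 0, 0]}, {"claw": 1, "dp": [0, 0, 12], "dr": [0, 0, 0]}, {"claw": 1, "dp": [0, 0, 15], "dr": [0, 0, 0]}, {"claw": 1, "dp": [0, 0, 15], "dr": [0, 0, 0]}])

```text
time: 6.0
tcp_pos: [0.4838, -0.3544, 0.2638]
eef_rot: [-0.004, -0.021, 1.0, 0.002]
ft_force: [-0.1, 0.2, -0.4]
finger_gap: 0.0193
finger_force: 25.0
```

```bash
python3 - <<'E'
from h import *
s=snap('side'); w=snap('wrist');print(tool()[0]); go([.486,-.357,.132])
a=cv2.resize(s['img'][110:230,350:450],None,fx=3,fy=3)
cv2.imwrite('pics/p.png',cv2.hconcat([a,w['img'][0:360,150:500]])[...,::-1])
E
```

```text
[ 0.48640074 -0.35602407  0.26959246]
dp cm [ 0.  -0.1 13.8]
```

View pics/p.png

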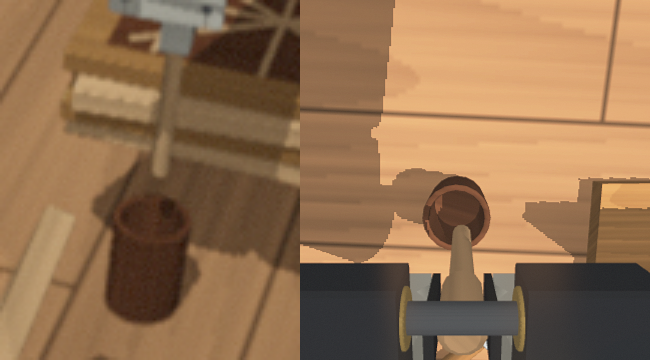

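The drift's lower end hangs just above the pot and lines up with the mouth in both views. I lower it to the floor and release.

Request:
carry_out(steps=[{"claw": 1, "dp": [0, 0, 3], "dr": [0, 0, 0]}, {"claw": 1, "dp": [0, 0, 6], "dr": [0, 0, 0]}, {"claw": 1, "dp": [0, 0, 9], "dr": [0, 0, 0]}, {"claw": 1, "dp": [0, 0, 12], "dr": [0, 0, 0]}, {"claw": 1, "dp": [0, 0, 13.1], "dr": [0, 0, 0]}])

```text
time: 6.6
tcp_pos: [0.4865, -0.3556, 0.1378]
eef_rot: [-0.001, -0.022, 1.0, 0.0]
ft_force: [0.3, -0.4, 0.1]
finger_gap: 0.0194
finger_force: 25.0
```

Request:
carry_out(steps=[{"claw": 1, "dp": [0, 0, 0], "dr": [0, 0, 0]}, {"claw": 3, "dp": [0, 0, 0], "dr": [0, 0, 0]}, {"claw": 5, "dp": [0, 0, 0], "dr": [0, 0, 0]}, {"claw": 7, "dp": [0, 0, 0], "dr": [0, 0, 0]}, {"claw": 8, "dp": [0, 0, 0], "dr": [0, 0, 0]}])

```text
time: 7.1
tcp_pos: [0.487, -0.356, 0.1396]
eef_rot: [0.001, -0.022, 1.0, -0.0]
ft_force: [0.4, -1.1, -0.3]
finger_gap: 0.0458
finger_force: 0.0
```

Request:
carry_out(steps=[{"claw": 8, "dp": [0, 0, -1], "dr": [0, 0, 0]}, {"claw": 8, "dp": [0, 0, -3], "dr": [0, 0, 0]}, {"claw": 8, "dp": [0, 0, -7], "dr": [0, 0, 0]}, {"claw": 8, "dp": [0, 0, -11], "dr": [0, 0, 0]}, {"claw": 8, "dp": [0, 0, -15], "dr": [0, 0, 0]}])

```text
time: 7.6
tcp_pos: [0.4863, -0.3558, 0.2912]
eef_rot: [0.0, -0.022, 1.0, -0.0]
ft_force: [-0.0, -0.2, -0.9]
finger_gap: 0.0796
finger_force: 0.0
```

```bash
python3 - <<'E'
from h import *
s=snap('side');t=snap('top'); print(tool()[0],ctrl.sense()['ft_force'])
a=cv2.resize(s['img'][110:230,350:450],None,fx=3,fy=3)
b=cv2.resize(t['img'][190:340,220:300],None,fx=2.4,fy=2.4)
d=cv2.resize(s['img'][210:330,290:390],None,fx=3,fy=3)
cv2.imwrite('pics/p2.png',cv2.hconcat([a,b,d])[...,::-1])
# pre-push pose: stand frame x=-.145,y=.122,z=.36/.28
c=np.array([.5635,-.0445]);y=np.radians(2.5);M=np.array([[np.cos(y),-np.sin(y)],[np.sin(y),np.cos(y)]])
q=c+M@np.array([-.150,.122]);print(q,c+M@[-.0955,.122]);go([*q,.36]);go([*q,.28])
E
```

```text
[ 0.48868054 -0.35747291  0.29629214] [-0.70385246 -0.48708165  0.20523964]
[0.4083212  0.07084097] [0.46276933 0.07321823]
dp cm [ 6.1 43.1 -6.7]
dp cm [ 6.1 43.2  1.3]
```

View pics/p2.png

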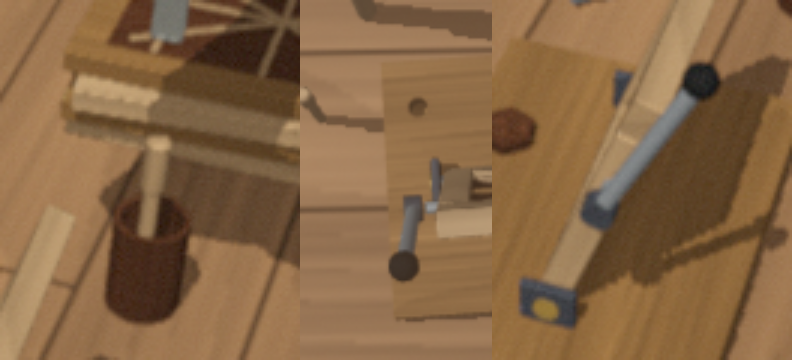

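The drift stands in the pot, the hole is empty and the kickstand is still parked. Next is the kickstand, with the fingers shut.

Request:
carry_out(steps=[{"claw": 0, "dp": [0.5, 3, -3], "dr": [0, 0, 0]}, {"claw": 0, "dp": [1.5, 7.5, -5], "dr": [0, 0, 0]}, {"claw": 0, "dp": [2, 12.3, -6.5], "dr": [0, 0, 0]}, {"claw": 0, "dp": [2.5, 17.2, -6.5], "dr": [0, 0, 0]}, {"claw": 0, "dp": [3, 22, -6.5], "dr": [0, 0, 0]}])

```text
time: 8.2
tcp_pos: [0.4464, -0.1359, 0.3549]
eef_rot: [0.001, -0.021, 1.0, 0.0]
ft_force: [0.1, 0.1, -0.2]
finger_gap: 0.0457
finger_force: 0.0
```

Request:
carry_out(steps=[{"claw": 0, "dp": [0.4, 4.8, 0], "dr": [0, 0, 0]}, {"claw": 0, "dp": [0.8, 9.6, 0], "dr": [0, 0, 0]}, {"claw": 0, "dp": [1.2, 14.4, 0], "dr": [0, 0, 0]}, {"claw": 0, "dp": [1.6, 19, 0], "dr": [0, 0, 0]}, {"claw": 0, "dp": [1.8, 21.1, 0], "dr": [0, 0, 0]}])

```text
time: 8.7
tcp_pos: [0.419, 0.0753, 0.3545]
eef_rot: [0.001, -0.023, 1.0, 0.001]
ft_force: [0.7, -0.1, 0.1]
finger_gap: 0.0053
finger_force: 0.0
```

```bash
python3 - <<'E'
from h import *
print(tool()[0]);go([.42,.0715,.278])
E
```

```text
[0.41902295 0.07532839 0.35453077]
dp cm [-0.1 -0.4  7.7]
```

Request:
carry_out(steps=[{"claw": 0, "dp": [0, -0.1, 3], "dr": [0, 0, 0]}, {"claw": 0, "dp": [0, -0.1, 6], "dr": [0, 0, 0]}, {"claw": 0, "dp": [0, -0.1, 7.7], "dr": [0, 0, 0]}, {"claw": 0, "dp": [0, -0.1, 7.7], "dr": [0, 0, 0]}, {"claw": 0, "dp": [0, -0.1, 7.7], "dr": [0, 0, 0]}])

```text
time: 9.2
tcp_pos: [0.4202, 0.0716, 0.2777]
eef_rot: [0.001, -0.022, 1.0, -0.0]
ft_force: [-0.2, 0.2, 0.9]
finger_gap: 0.0002
finger_force: 0.0
```

Request:
carry_out(steps=[{"claw": 0, "dp": [-1, 0, 0], "dr": [0, 0, 0]}, {"claw": 0, "dp": [-2, 0, 0], "dr": [0, 0, 0]}, {"claw": 0, "dp": [-3, 0, -0.2], "dr": [0, 0, 0]}, {"claw": 0, "dp": [-4, 0, -0.4], "dr": [0, 0, 0]}, {"claw": 0, "dp": [-5, 0, -0.7], "dr": [0, 0, 0]}])

```text
time: 9.7
tcp_pos: [0.4709, 0.0738, 0.2836]
eef_rot: [-0.0, -0.022, 1.0, -0.0]
ft_force: [-0.7, 0.6, -0.3]
finger_gap: 0.0006
finger_force: 0.2
```

```bash
python3 - <<'E'
from h import *
print(tool()[0]);s=snap('side')
cv2.imwrite('pics/k.png',cv2.resize(s['img'][130:350,230:450],None,fx=2.5,fy=2.5)[...,::-1])
E
```

```text
[0.47091059 0.07379615 0.2836489 ]
```

View pics/k.png

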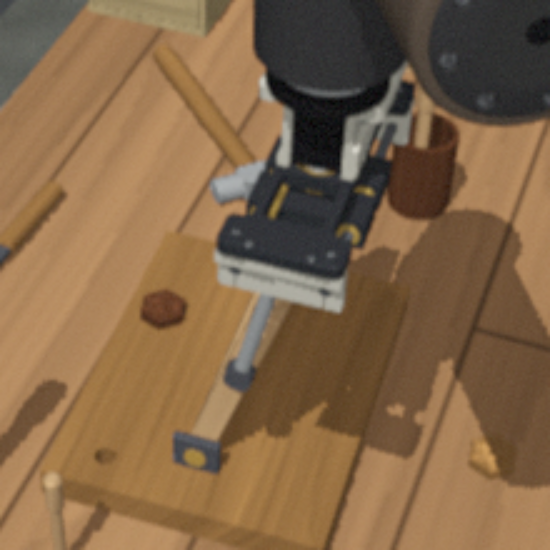

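The leg is rotating back with the push, and its force is low. I keep going past the centre.

Request:
carry_out(steps=[{"claw": 0, "dp": [-1.2, 0, -0.1], "dr": [0, 0, 0]}, {"claw": 0, "dp": [-2.4, 0, -0.2], "dr": [0, 0, 0]}, {"claw": 0, "dp": [-3.6, 0, -0.3], "dr": [0, 0, 0]}, {"claw": 0, "dp": [-4.8, 0, -0.4], "dr": [0, 0, 0]}, {"claw": 0, "dp": [-6, 0, -0.4], "dr": [0, 0, 0]}])

```text
time: 10.25
tcp_pos: [0.5309, 0.0765, 0.2875]
eef_rot: [-0.0, -0.022, 1.0, -0.0]
ft_force: [-0.1, 0.8, 0.3]
finger_gap: 0.0003
finger_force: 0.1
```

Request:
carry_out(steps=[{"claw": 0, "dp": [-1.2, 0, 0], "dr": [0, 0, 0]}, {"claw": 0, "dp": [-2.4, 0, 0], "dr": [0, 0, 0]}, {"claw": 0, "dp": [-3.6, 0, 0], "dr": [0, 0, 0]}, {"claw": 0, "dp": [-4.8, 0, 0], "dr": [0, 0, 0]}, {"claw": 0, "dp": [-5.4, 0, 0], "dr": [0, 0, 0]}])

```text
time: 10.75
tcp_pos: [0.5849, 0.0789, 0.2872]
eef_rot: [-0.0, -0.022, 1.0, -0.0]
ft_force: [-0.3, 0.0, -0.3]
finger_gap: 0.0003
finger_force: 0.0
```

Request:
carry_out(steps=[{"claw": 0, "dp": [0, 0, -3], "dr": [0, 0, 0]}, {"claw": 0, "dp": [0, 0, -7], "dr": [0, 0, 0]}, {"claw": 0, "dp": [0, 0, -10], "dr": [0, 0, 0]}, {"claw": 6, "dp": [0, 0, -10], "dr": [0, 0, 0]}, {"claw": 6, "dp": [0, 0, -10], "dr": [0, 0, 0]}])

```text
time: 11.25
tcp_pos: [0.5839, 0.079, 0.388]
eef_rot: [0.001, -0.022, 1.0, 0.0]
ft_force: [0.4, 1.0, -0.3]
finger_gap: 0.0111
finger_force: 0.0
```

```bash
cat >> h.py <<'E'
c0=np.array([.5635,-.0445,0]);RS=R.from_euler('z',2.5,degrees=True)
def W(X): return c0+RS.apply(X)
def pan(a,n,y,h): # panel coords: n out of back, h from hinge
    return W([h*np.sin(a)+n*np.cos(a),y,.045+h*np.cos(a)-n*np.sin(a)])
def turn(a,hg,sgn):
    p,r=tool()
    z=RS.apply([-np.sin(a),0,-np.cos(a)]);yv=sgn*RS.apply([np.cos(a),0,-np.sin(a)])
    Rt=R.from_matrix(np.c_[np.cross(yv,z),yv,z])
    print(sgn,'dp',np.round(r.inv().apply(pan(a,0,0,hg)-p)*100,2),'dr',np.round(np.degrees((r.inv()*Rt).as_rotvec()),1))
E
python3 - <<'E'
from h import *
t=snap('top');s=snap('side')
for n,y in((-.011,.1),(-.011,-.1),(.011,.1),(.011,-.1)): print(np.round(proj(t,pan(-.3,n,y,.21)),1))
print(ctrl.sense()['q'],tool()[0])
turn(-.3,.30,1);turn(-.3,.30,-1)
cv2.imwrite('pics/k2.png',cv2.hconcat([cv2.resize(s['img'][130:350,230:450],(400,400)),cv2.resize(t['img'][180:340,230:390],(400,400))])[...,::-1])
E
```

```text
[277.1 290.4]
[386.5 283.5]
[276.3 278.5]
[385.9 271.7]
[ 4.65894161e-01  1.57601632e-01  9.63926927e-02 -5.55667583e-04
 -1.51116522e+00 -1.99299582e+00] [0.58329953 0.07884376 0.3864385 ]
1 dp [ 11.37 -12.24   5.5 ] dr [-13.6 -13.6  89.3]
-1 dp [ 11.37 -12.24   5.5 ] dr [ 13.6 -13.6 -89.3]
```

View pics/k2.png

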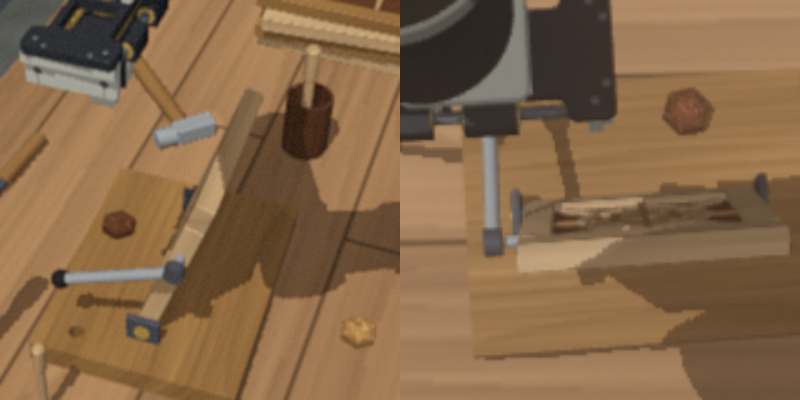

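The kickstand is past centre and falling, horizontal at this moment. The panel's top corners match my model to about 2 px. I turn the tool for the pinch while it falls.

Request:
carry_out(steps=[{"claw": 6, "dp": [2, -2.5, 0], "dr": [1.2, -1.2, -8]}, {"claw": 6, "dp": [4, -5, 0], "dr": [2.4, -2.4, -16]}, {"claw": 6, "dp": [6.5, -7.5, 0], "dr": [3.6, -3.6, -24]}, {"claw": 6, "dp": [9, -10, 0], "dr": [4.9, -4.9, -32]}, {"claw": 6, "dp": [11.4, -12.2, 0], "dr": [6.1, -6.1, -40]}])

```text
time: 11.85
tcp_pos: [0.4737, -0.0491, 0.3861]
eef_rot: [0.052, -0.365, 0.928, -0.051]
ft_force: [-0.9, -0.4, 0.5]
finger_gap: 0.0576
finger_force: 0.0
```

```bash
python3 - <<'E'
from h import *
print(tool()[0]);turn(-.3,.28,-1)
E
```

```text
[ 0.47365089 -0.04911983  0.38613352]
-1 dp [-0.15  0.58  7.38] dr [  7.4  -7.5 -48.9]
```

Request:
carry_out(steps=[{"claw": 6, "dp": [0, 0.1, 1], "dr": [1.2, -1.2, -8]}, {"claw": 6, "dp": [0, 0.2, 2], "dr": [2.4, -2.4, -16]}, {"claw": 6, "dp": [-0.1, 0.4, 3], "dr": [3.6, -3.6, -24]}, {"claw": 6, "dp": [-0.1, 0.5, 4], "dr": [4.9, -4.9, -32]}, {"claw": 6, "dp": [-0.1, 0.6, 5], "dr": [6.1, -6.1, -40]}])

```text
time: 12.35
tcp_pos: [0.4779, -0.0459, 0.3358]
eef_rot: [0.099, -0.659, 0.739, -0.096]
ft_force: [-0.1, -0.5, 0.8]
finger_gap: 0.0599
finger_force: 0.0
```

```bash
python3 - <<'E'
from h import *
print(tool()[0]);turn(-.3,.28,-1)
E
```

```text
[ 0.47791    -0.04585633  0.33575534]
-1 dp [0.24 0.33 2.32] dr [ 1.3 -1.4 -8.9]
```

Request:
carry_out(steps=[{"claw": 6, "dp": [0.1, 0.1, 0], "dr": [0.6, -0.6, -4]}, {"claw": 6, "dp": [0.2, 0.2, 0], "dr": [1.3, -1.4, -8.9]}, {"claw": 6, "dp": [0.2, 0.3, 1], "dr": [1.3, -1.4, -8.9]}, {"claw": 6, "dp": [0.2, 0.3, 1.5], "dr": [1.3, -1.4, -8.9]}, {"claw": 6, "dp": [0.2, 0.3, 1.5], "dr": [1.3, -1.4, -8.9]}])

```text
time: 12.85
tcp_pos: [0.4792, -0.0477, 0.3203]
eef_rot: [-0.107, 0.712, -0.687, 0.103]
ft_force: [0.4, 0.0, -0.8]
finger_gap: 0.06
finger_force: 0.0
```

```bash
python3 - <<'E'
from h import *
s=snap('side');w=snap('wrist')
print(tool()[0]);turn(-.3,.175,-1)
for n in(-.011,.011): print(proj(w,pan(-.3,n,0,.21)))
cv2.imwrite('pics/k3.png',cv2.hconcat([cv2.resize(s['img'][130:350,230:450],(400,400)),cv2.resize(w['img'],(400,300),interpolation=cv2.INTER_AREA)[:, :].copy() if 0 else cv2.copyMakeBorder(cv2.resize(w['img'],(400,300)),0,100,0,0,cv2.BORDER_CONSTANT)])[...,::-1])
E
```

```text
[ 0.47972601 -0.04753708  0.32154773]
-1 dp [ 0.05  0.16 11.4 ] dr [ 0.  -0.  -0.4]
(np.float64(329.6700697325579), np.float64(243.34844913865493))
(np.float64(296.7744299265135), np.float64(243.62624378387878))
```

View pics/k3.png

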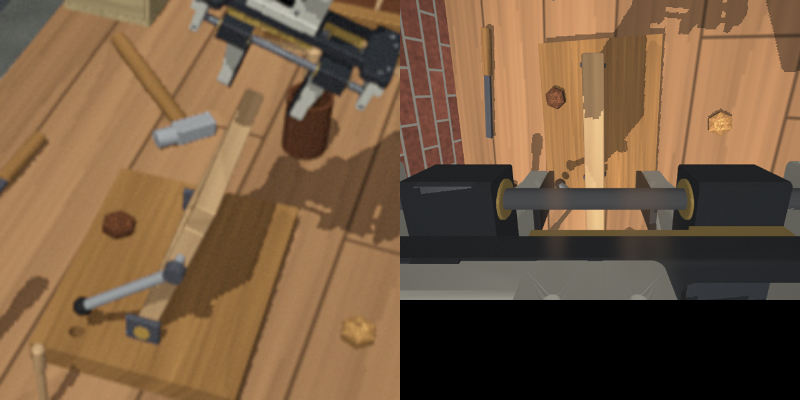

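The wrist view shows the rail between about x = 293 and 328 px, and it was predicted at 297 to 330. The side view shows the kickstand foot at about (276,298). I work out its angle numerically from the foot's position.

```bash
cat >> h.py <<'E'
def kick(a,tag=''):
    s=snap('side'); im=s['img'].astype(int)
    best=[]
    for k in np.arange(1.4,2.9,.02):
        A=a-.12+k; X=[.13*np.sin(a)+.14*np.sin(A),.122,.045+.13*np.cos(a)+.14*np.cos(A)]
        u,v=proj(s,W(X)); best.append((k,u,v))
    m=((im.sum(2)<110)).astype(np.uint8); m[:, :240]=0; m[:,330:]=0; m[:270]=0; m[330:]=0
    n,l,st,ce=cv2.connectedComponentsWithStats(m)
    for i in range(1,n):
        if st[i,4]>25:
            d=[np.hypot(b[1]-ce[i][0],b[2]-ce[i][1]) for b in best]; j=int(np.argmin(d)); print(tag,'blob',ce[i],st[i,4],'k',round(best[j][0],2),'px off',round(d[j],1))
E
python3 - <<'E'
from h import *
for i in range(2): kick(-.3)
E
sed -i 's/<110/<150/; s/>25:/>12:/' h.py; python3 - <<'E'
from h import *
s=snap('side');im=s['img'].astype(int).sum(2)[280:325,255:310];j=np.unravel_index(im.argmin(),im.shape);print(im.min(),j[1]+255,j[0]+280)
for k in(1.5,2,2.3,2.5,2.72):
    A=-.42+k;print(k,proj(s,W([.13*np.sin(-.3)+.14*np.sin(A),.122,.045+.13*np.cos(.3)+.14*np.cos(A)])))
kick(-.3)
E
```

```text
85 277 302
1.5 (np.float64(262.28330408721575), np.float64(237.81001824096035))
2 (np.float64(256.30506861723114), np.float64(261.1446241993376))
2.3 (np.float64(260.75983149223117), np.float64(276.52355737658985))
2.5 (np.float64(266.67608221527286), np.float64(286.5793084130281))
2.72 (np.float64(275.5267173341503), np.float64(297.0179365389254))
 blob [273.93181818 298.81818182] 44 k 2.72 px off 2.4
```

The kickstand is on its stop at about 2.72. Now I descend on the rail and pinch it.

Request:
carry_out(steps=[{"claw": 6, "dp": [0, 0.1, 3], "dr": [0, 0, 0]}, {"claw": 6, "dp": [0, 0.1, 6], "dr": [0, 0, 0]}, {"claw": 6, "dp": [0, 0.1, 9], "dr": [0, 0, 0]}, {"claw": 6, "dp": [0, 0.1, 11.3], "dr": [0, 0, 0]}, {"claw": 5, "dp": [0, 0.1, 11.3], "dr": [0, 0, 0]}])

```text
time: 13.65
tcp_pos: [0.5109, -0.0466, 0.2108]
eef_rot: [-0.106, 0.712, -0.686, 0.102]
ft_force: [-0.8, -0.1, 0.3]
finger_gap: 0.0565
finger_force: 0.0
```

Request:
carry_out(steps=[{"claw": 3, "dp": [0, 0, 0], "dr": [0, 0, 0]}, {"claw": 1, "dp": [0, 0, 0], "dr": [0, 0, 0]}, {"claw": 1, "dp": [0, 0, 0], "dr": [0, 0, 0]}, {"claw": 1, "dp": [0, 0, 0], "dr": [0, 0, 0]}, {"claw": 1, "dp": [0, 0, 0], "dr": [0, 0, 0]}], squeeze=30)

```text
time: 14.15
tcp_pos: [0.513, -0.0459, 0.2151]
eef_rot: [-0.11, 0.712, -0.686, 0.104]
ft_force: [0.3, -0.0, 3.6]
finger_gap: 0.0218
finger_force: 30.0
```

```bash
python3 - <<'E'
from h import *
print(ctrl.sense()['ft_force'],ctrl.sense()['finger_gap'])
p,r=tool();print('tool tilt',np.round(RS.inv().apply(r.as_matrix()[:,2]),3),'stand pos',RS.inv().apply(p-c0))
for a in(-.24,-.18,-.12,-.06,0): print(a,end=' ');turn(a,.175,-1)
E
```

```text
[ 0.32669112 -0.03755696  3.57915961] 0.02180238192717363
tool tilt [ 0.299  0.    -0.954] stand pos [-0.0505406   0.0007614   0.21514331]
-0.24 -1 dp [ 0.07 -0.85  0.28] dr [-3.6  0.  -0.3]
-0.18 -1 dp [ 0.07 -1.89  0.38] dr [-7.1  0.  -0.3]
-0.12 -1 dp [ 0.06 -2.93  0.54] dr [-10.5   0.   -0.3]
-0.06 -1 dp [ 0.05 -3.96  0.76] dr [-13.9   0.1  -0.3]
0 -1 dp [ 0.05 -4.97  1.05] dr [-17.4   0.1  -0.3]
```

The rail is gripped with the gap at 21.8 mm. I swing it about the hinge in two halves.

Request:
carry_out(steps=[{"claw": 1, "dp": [0, -0.53, 0.01], "dr": [-1.72, 0, 0]}, {"claw": 1, "dp": [0, -1.06, 0.03], "dr": [-3.44, 0, 0]}, {"claw": 1, "dp": [0, -1.6, 0.07], "dr": [-5.16, 0, 0]}, {"claw": 1, "dp": [0, -2.12, 0.13], "dr": [-6.88, 0, 0]}, {"claw": 1, "dp": [0, -2.65, 0.2], "dr": [-8.6, 0, 0]}])

```text
time: 14.65
tcp_pos: [0.5388, -0.0446, 0.2212]
eef_rot: [-0.055, 0.719, -0.691, 0.052]
ft_force: [-2.3, 2.9, 5.8]
finger_gap: 0.0218
finger_force: 30.0
```

Request:
carry_out(steps=[{"claw": 1, "dp": [0, -0.53, 0.01], "dr": [-1.72, 0, 0]}, {"claw": 1, "dp": [0, -1.06, 0.03], "dr": [-3.44, 0, 0]}, {"claw": 1, "dp": [0, -1.6, 0.07], "dr": [-5.16, 0, 0]}, {"claw": 1, "dp": [0, -2.12, 0.13], "dr": [-6.88, 0, 0]}, {"claw": 1, "dp": [0, -2.65, 0.2], "dr": [-8.6, 0, 0]}])

```text
time: 15.15
tcp_pos: [0.5655, -0.0432, 0.2232]
eef_rot: [-0.002, 0.721, -0.693, -0.0]
ft_force: [-1.9, 5.8, 7.0]
finger_gap: 0.0217
finger_force: 30.0
```

```bash
python3 - <<'E'
from h import *
kick(0)
s=ctrl.sense();print(s['ft_force'],s['finger_gap'],s['torque'])
p,r=tool();print('tool z',np.round(RS.inv().apply(r.as_matrix()[:,2]),3),'stand pos',RS.inv().apply(p-c0))
E
```

```text
blob [271.825 305.475] 40 k 2.72 px off 2.9
[-2.34539339  6.516561   16.48758896] 0.021670283153560052 [2.39146747 1.85589339 0.38028344]
tool z [ 0.     0.002 -1.   ] stand pos [0.00328215 0.00112727 0.22317167]
```

Request:
carry_out(steps=[{"claw": 1, "dp": [0, 0, 0], "dr": [0, 0, 0]}, {"claw": 1, "dp": [0, 0, 0], "dr": [0, 0, 0]}, {"claw": 1, "dp": [0, 0, 0], "dr": [0, 0, 0]}, {"claw": 1, "dp": [0, 0, 0], "dr": [0, 0, 0]}, {"claw": 1, "dp": [0, 0, 0], "dr": [0, 0, 0]}])

```text
time: 15.7
tcp_pos: [0.5653, -0.0433, 0.2232]
eef_rot: [-0.002, 0.721, -0.693, 0.0]
ft_force: [-2.1, 4.9, 6.9]
finger_gap: 0.0215
finger_force: 30.0
```

```bash
python3 - <<'E'
from h import *
t=snap('top');im=t['img'].astype(int)
m=im[275:315,455:500].sum(2)<170;ys,xs=np.nonzero(m);print('pot',455+xs.min(),455+xs.max(),275+ys.min(),275+ys.max(),m.sum())
o=(im[...,0]>200)&(im[...,1]<150)&(im[...,2]<80);ys,xs=np.nonzero(o[:,100:250]);print('cap',xs.mean()+100,ys.mean())
# light-wood pixels in pot area (drift)
s=snap('side')['img'].astype(int);b=s[140:190,385:415];l=(b[...,0]>140)&(b[...,0]-b[...,2]>30);ys,xs=np.nonzero(l);print('light cols',[(140+y,385+xs[ys==y].min(),385+xs[ys==y].max()) for y in range(0,50,6) if (ys==y).any()])
s=ctrl.sense();p,r=tool();print(s['ft_force'],s['torque'],np.round(RS.inv().apply(r.as_matrix()[:,2]),3),p)
E
```

```text
pot 455 490 280 310 567
cap nan nan
light cols [(140, np.int64(385), np.int64(405)), (146, np.int64(385), np.int64(414)), (152, np.int64(409), np.int64(414)), (158, np.int64(385), np.int64(406)), (164, np.int64(385), np.int64(414)), (170, np.int64(385), np.int64(414)), (176, np.int64(385), np.int64(414)), (182, np.int64(385), np.int64(414)), (188, np.int64(413), np.int64(414))]
[-1.76846377  5.29375213  5.86961368] [1.5591474  0.63715256 0.36002881] [ 0.003  0.003 -1.   ] [ 0.56530293 -0.04325558  0.223226  ]<stdin>:4: RuntimeWarning: Mean of empty slice.
  ret = ret.dtype.type(ret / rcount)
```

```bash
python3 - <<'E'
from h import *
for n,x in(('top',(100,250)),('side',(240,340))):
    im=snap(n)['img'];h=cv2.cvtColor(im,cv2.COLOR_RGB2HSV);m=(h[...,0]<14)&(h[...,1]>215)&(h[...,2]>150);m[:,:x[0]]=0;m[:,x[1]:]=0
    ys,xs=np.nonzero(m);print(n,len(xs),xs.mean() if len(xs) else 0,ys.mean() if len(xs) else 0)
E
```

```text
top 0 0 0
side 1 298.0 394.0
```

```bash
python3 - <<'E'
from h import *
for n,f,r in(('top','top1',(280,315,145,195)),('side','side1',(375,450,270,320))):
    a=cv2.imread(f'pics/{f}.png')[...,::-1].astype(int);b=snap(n)['img'].astype(int);y0,y1,x0,x1=r
    for i in(a,b):
        c=i[y0:y1,x0:x1];m=(c[...,0]-c[...,2]>110)&(c[...,0]-c[...,1]>70);w=c.min(2)>110
        ys,xs=np.nonzero(m);wy,wx=np.nonzero(w);print(n,len(xs),xs.mean()+x0 if len(xs) else 0,ys.mean()+y0 if len(xs) else 0,'grey',len(wx),wx.mean()+x0,wy.mean()+y0)
E
```

```text
top 0 0 0 grey 128 161.0234375 299.484375
top 0 0 0 grey 0 nan nan
side 214 293.38317757009344 387.64953271028037 grey 1335 293.4262172284644 418.92059925093633
side 216 293.4074074074074 387.5787037037037 grey 1388 293.78602305475505 418.9805475504323<stdin>:6: RuntimeWarning: Mean of empty slice.
  ret = ret.dtype.type(ret / rcount)
```

The side view shows the bottle's cap and body where they started (the arm hides the bottle from above), and the pot is also in place. I hand the job in.

```bash
python3 -c "
from plant import ctrl
print(ctrl.finish_job())"
```

```text
the job is handed in; nothing more can be done
None
```

The job is handed in at about 16 s: the drift was left standing in the pot, the kickstand is fully down on its stop, the panel is held upright (within about 0.01 rad) in the gripper, and the pot and bottle did not move; I last saw the drift right after releasing it, and the judge's verdict was not shown.

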